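Lock the sliding arm of the carving rest with its pin

TASK

Lock the sliding arm of the carving rest with its locking pin. Take the pin from the tool block, stand it in the hole in the top of the rest's housing, then slide the arm inwards by its handle until the pin drops through the hidden hole in the arm, and see that the pin is fully home with its knob down on the housing. Do not drive the arm hard against the pin, leave the carved bowl, goblet and beaker where they are, and let go of everything at the end.

Things in the scene. Friction and masses are not known exactly. Their poses are not given: they have to be found in the camera images.
- clamp: Carving rest: fixed wooden housing 90 x 80 x 80 mm high; a bar-shaped arm 50 mm wide slides through it along x (top 50 mm above the table, moves at about 4 N). Origin: centre of its underside, under the pin hole; z up. +x is inwards: from the handle to the housing and on to the V-shaped rest, 110 mm high, on the arm's far end. The arm's inner end stop is at least 20 mm beyond the lockable place.
- pin_hole (a point): Centre of the mouth of the upright round pin hole in the housing's top face, 80 mm above the table; 18 mm wide, 3 mm chamfer, through the 28 mm thick top. Below lies the arm, its top 30 mm below the mouth, with one hidden 19 mm through hole, at the start 12 to 46 mm (unknown) towards -x of this one. When the holes meet, a pin standing here falls on into a 20 mm hole in the base and stops the arm.
- handle_grip (a point): Middle of the grip of the arm's handle: an upright wooden post 26 mm in diameter, from 60 to 132 mm above the table; this point is at 108 mm. It starts 147 to 161 mm from the pin hole, on the clamp's -x side. The post is clamped to the arm at an arbitrary place, so it does not tell where the arm's hidden hole is. Push it towards the clamp's +x.
- pin_knob (a point): Centre of the locking pin's wooden knob, an upright cylinder 32 mm in diameter, 36 mm high. Below it a steel shaft 16 mm in diameter, 70 mm long, its last 6 mm tapered to a 9 mm flat tip. About 0.15 kg. z is the pin's axis. At the start it stands in a tool block 60 mm high (19 mm hole, 50 mm deep). This point is 98 mm above the table when home, 138 mm when resting on the arm.
- pin_tip (a point): Tip of the pin's steel shaft, on the pin's axis, 88 mm below the knob's centre. Fully home it lies 70 mm below the mouth of the pin hole.
- bowl: Carved wooden bowl, 150 mm wide, 60 mm high; a bystander. Origin: centre of its underside.
- goblet: Carved wooden goblet, 72 mm wide, 125 mm high; a bystander. Origin: centre of its foot.
- beaker: Pale wooden beaker, 76 mm wide, 85 mm high; a bystander. Origin: centre of its underside.
- handle: The arm of the carving rest with its handle. Origin: on the arm's top face, 50 mm above the table, under the handle post and 58 mm below handle_grip; axes as the clamp's.
Not all that is in view belongs to the job. What is meant by the part that bears pin_knob is not green or pink, and is the larger of those in its own colour.

How it is judged:
At the end, for the whole second after the job is handed in: The pin stands upright (within 6 degrees) in the pin hole, through the housing's top, the arm and the bottom plate, its tip within 6 mm of the hole's axis and at least 65 mm below the mouth (knob within 5 mm of resting on the housing), and stays so, let go (z of pin_tip in the frame of pin_hole below -0.065 m and horizontal distance between pin_tip and pin_hole below 0.006 m and angle between pin_knob's own z axis and vertical below 0.1 rad); the robot touches nothing.
It fails at once if the arm is driven against the pin with more than 40 N (contact force between pin and handle above 40 N).
It fails at once if the bowl is shifted by more than 30 mm (distance of bowl from where it was at the start of the episode above 0.03 m).
It fails at once if the goblet is shifted by more than 30 mm or tipped (distance of goblet from where it was at the start of the episode above 0.03 m or angle between goblet's own z axis and vertical above 0.5 rad).
It fails at once if the beaker is shifted by more than 30 mm or tipped (distance of beaker from where it was at the start of the episode above 0.03 m or angle between beaker's own z axis and vertical above 0.5 rad).
It also fails if it takes over 58 s, if anything falls off the work surface, if the arm or the gripper's body presses on something with over 40 N, if the wrist force passes 120 N, or if a joint passes its speed limit or range.

ROBOT

A 6-joint arm with a two-finger parallel gripper is mounted at the origin on the work surface. World frame = base frame: x ahead of the robot, y to its left, z up, the work surface at z = 0. Lengths are in m, angles in rad, forces in N, time in s.
With the tool pointing down it reaches from about 0.3 to 0.825 m from the base axis. Payload 5.4 kg.
Tool frame: the origin (TCP) lies midway between the tips of the shut fingers; the grasp point (between the pads) lies 19 mm behind it (grasp_offset is the z of the grasp point in the tool frame, in m); z points along the fingers, y is the direction in which the jaws open and shut (so a half turn about z gives the same grasp; the last joint's range is limited). The gripper opens to 92 mm and grips with 3 to 60 N. Pads are 20 mm wide; open, the fingers measure 128 mm over their backs; the gripper's body (75 mm by 189 mm) begins 69 mm behind the grasp point.
Start: joints at [1.005, 0.158, 1.597, -0, 1.386, -0.21], TCP at [0.2, 0.539, 0.215] pointing down, gripper open.
Joint ranges: [-2.91, 2.91], [-0.94, 2.29], [0.18, 2.7], [-1.29, 4.43], [0.17, 2.64], [-3, 3]. Speed limits (rad/s): [2.57, 2.57, 3.14, 3.14, 3.14, 3.14].

INTERFACE

Orientations are given as a rotation vector (axis times angle).
In Python, from plant import sense, get_image, camera_model, finish_job, grasp_offset gives the robot as it stands. The module is installed in compiled form; this text tells all that it offers.
- The arm moves only by the tool drive_tool, never from a script. Its argument "plan" is one flat list of numbers, 7 for each row, row after row: the shift along the world's x, y, z in mm, then the turn, a rotation vector about the world's x, y, z in rad, then the finger opening in mm, from 0 to 91.9. A call has 1 to 5 rows; each row is the pose to reach, as a shift and turn from the pose commanded when the call began; what a row does not reach only later rows make up. A row lasts 1/8 s, in which the tool goes at most 62.5 mm and 10.7 degrees, less where a joint would pass 70% of its speed; a pose out of reach is approached as far as the arm can. A call with a gripper value outside its range is refused whole. The fingers move at their own pace and stop on an object; the grip force is fixed at half the most. Time passes only in rows, so rows that repeat a pose let the fingers close. It gives the time, the measured TCP pose, the force and the opening at its end, in the units of the state.
- sense(): the state, without advancing time (a new reading comes with each control period).
- get_image(name): name is "side" or "top"; returns the picture (400x640x3 uint8, red, green, blue); there is no depth.
- camera_model(name): a dict with "fx", "fy", "cx", "cy" (pixels), "rvec" (rotation vector, rad) and "tvec" (3), from world to camera coordinates, as OpenCV has them. Camera axes: x right, y down, z forward; pixel columns grow to the right and rows downward; lengths in m; the calibration is good to about 2 mm. A picture is of the moment at which its call begins. camera_model takes no time and is no camera call.
- finish_job(): hands the job in, once; it reports no verdict.
The state is a dict: "t": time; "qpos": joint angles; "joint_vel": joint speeds; "joint_torque": joint torques, N m; "eef_pos": TCP position; "tool_rot": TCP orientation; "wrist_force": force on the tool from outside, world axes, zero at the start; "moment": the same for the moment, N m; "finger_gap": opening from 0.0 (shut) to 1.0 (fully open).
Only numpy, scipy, OpenCV 4.12 (cv2) and the standard library are available. Lean on these libraries where they do the work, as an engineer would, in place of code of your own. Each camera call takes 0.05 s, during which the arm holds its last target. There are 200 camera calls.

## Working session

There is one attempt and no reset: what is moved stays moved. The work goes in short steps, Python scripts to look and compute and a tool call to move; the robot and the scene stay as the last step left them, time stands still between calls to the robot, and variables do not carry over. Pictures are saved under pics/ and viewed, about 8 in all and at most 12, crops included, and the job is handed in when it is done.

Besides the shell and the picture viewer there is one more tool, called after ">>>" as a command line: name --argument value ..., lists and objects as JSON in quotes. drive_tool: Moves the arm, as the interface text tells. Its arguments: {"type":"object","properties":{"plan":{"type":"array","items":{"type":"number"}}},"required":["plan"]}

```bash
mkdir -p pics
cat > h.py <<'E'
import numpy as np, cv2
from plant import *
def cam(n):
    m=camera_model(n);K=np.array([[m['fx'],0,m['cx']],[0,m['fy'],m['cy']],[0,0,1]]);R=cv2.Rodrigues(np.array(m['rvec'],float))[0];return K,R,np.array(m['tvec'],float).ravel()
def unproj(n,u,v,z):
    K,R,t=cam(n);d=R.T@np.linalg.inv(K)@[u,v,1];c=-R.T@t;return c+d*(z-c[2])/d[2]
def proj(n,p):
    K,R,t=cam(n);q=K@(R@np.array(p)+t);return q[:2]/q[2]
def tri(u1,u2):  # side px, top px
    A=[]
    for n,u in(('side',u1),('top',u2)):
        K,R,t=cam(n);P=K@np.c_[R,t];A+= [u[0]*P[2]-P[0],u[1]*P[2]-P[1]]
    v=np.linalg.svd(np.array(A))[2][-1];return v[:3]/v[3]
def snap(n,f):
    im=get_image(n)[:,:,::-1];cv2.imwrite('pics/'+f,im);return im
E
python3 - <<'E'
from h import *
for n in('side','top'):
    snap(n,n+'0.png');K,R,t=cam(n);print(n,K[0,0],K[0,2],K[1,2],-R.T@t,R[2])
print(sense(),grasp_offset)
E
```

```text
side 387.90137821872327 321.9058681452348 196.4069044651139 [0.09167834 0.79585534 0.73215212] [ 0.42780586 -0.69391984 -0.57918684]
top 363.6976395616148 322.76841220098134 197.9540940331303 [0.5187883  0.03708304 1.10378043] [ 0.03840638  0.01579482 -0.99913736]
{'t': 0.1, 'qpos': array([ 1.00490333e+00,  1.58998695e-01,  1.59806500e+00, -5.44775800e-06,
        1.38616561e+00, -2.10102776e-01]), 'joint_vel': array([ 0.00090868, -0.00193402, -0.00260748, -0.0004749 , -0.00092953,
        0.00076414]), 'joint_torque': array([-3.10437815e-05, -3.86501634e+01, -3.22961104e+01,  7.03146611e-02,
        3.38978029e-02, -4.81722327e-05]), 'eef_pos': array([0.20001777, 0.53851465, 0.21373093]), 'tool_rot': array([-5.55820474e-01, -3.09140798e+00,  2.38246348e-03]), 'wrist_force': array([ 0.51292533, -0.40779393,  0.14404867]), 'moment': array([ 0.00132168,  0.05104959, -0.01593134]), 'finger_gap': 1.0015073920766242} -0.0187
```

View pics/side0.png

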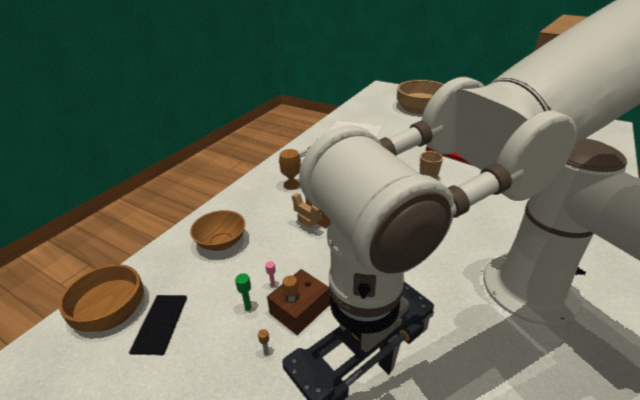

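View pics/top0.png

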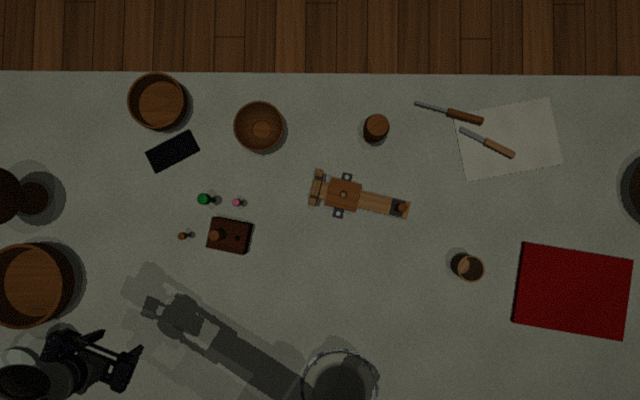

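The side view is partly blocked by the arm: the tool block with the brown pin is at (290,290) and the rest at (310,210). In the top view the block's pin knob is at (215,235), the rest's pin hole at (343,194), the handle at (399,208) and the V-rest at (317,188). The decoys are a green, a pink and a small brown pin. I'll enlarge the crops.

Run:
```python
import cv2,numpy as np
a=cv2.imread('pics/top0.png')
f=lambda x0,y0,w,h,s:cv2.resize(np.clip(a[y0:y0+h,x0:x0+w]*1.8,0,255).astype('uint8'),None,fx=s,fy=s,interpolation=cv2.INTER_CUBIC)
A=f(195,205,70,55,5); B=f(300,160,120,65,6)
o=np.zeros((275+390,720,3),'uint8');o[:275,:350]=A;o[275:,:]=B
cv2.imwrite('pics/c1.png',o[:600+65])
cv2.imwrite('pics/c1.png',cv2.resize(o,(650,600)))
cv2.imwrite('pics/c1.png',o[:600])
```

```text
(no output)
```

View pics/c1.png

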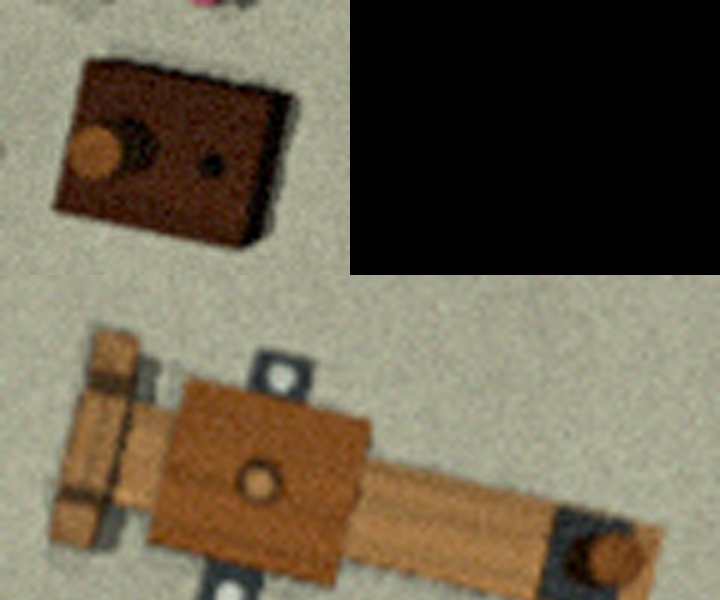

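Run:
```python
from h import *
A=lambda X,Y:(195+(X+.5)/5-.5,205+(Y+.5)/5-.5)
B=lambda X,Y:(300+(X+.5)/6-.5,160+(Y-275+.5)/6-.5)
U=lambda p,z:unproj('top',*p,z)
k=U(A(95,152),.116);h=U(B(259,481),.08);g=U(B(617,559),.132)
c=[U(B(*p),.08) for p in[(190,378),(372,422),(333,585),(148,543)]]
for n,v in zip('khg',(k,h,g)):print(n,v)
print('housing ctr',np.mean(c,0),np.linalg.norm(c[0]-c[1]),np.linalg.norm(c[1]-c[2]))
d=h-g;print('dist',np.hypot(*d[:2]),'yaw',np.degrees(np.arctan2(d[1],d[0])))
e=(c[0]-c[1])+(c[3]-c[2]);print('yaw housing',np.degrees(np.arctan2(e[1],e[0])))
f=U(A(90,60),.06)-U(A(275,95),.06);print('block yaw',np.degrees(np.arctan2(f[1],f[0])))
for n,p,z in(('beaker',(467,267),.085),('small',(183,236),.05),('pink',(237,202),.06),('green',(204,199),.08),('goblet',(376,128),.125)):print(n,U(p,z))
for p,z in((k,.116),(h,.08),(g,.132)):print(proj('side',[p[0],p[1],z]))
R=cv2.Rodrigues(sense()['tool_rot'])[0];print(R)
```

```text
k [0.45168878 0.34814371 0.116     ]
h [ 0.57032284 -0.00283642  0.08      ]
g [ 0.5352903 -0.160002   0.132    ]
housing ctr [ 0.56992494 -0.00363082  0.08      ] 0.08791467764208376 0.07869240906805916
dist 0.1610226665690552 yaw 77.43407495329151
yaw housing 77.59123970417926
block yaw 80.23447905893391
beaker [ 0.37250587 -0.34868388  0.085     ]
small [0.44289701 0.45815576 0.05      ]
pink [0.54371636 0.30055637 0.06      ]
green [0.55037809 0.38947741 0.08      ]
goblet [ 0.74799907 -0.08875876  0.125     ]
[290.43855782 278.59113831]
[325.82662018 193.693456  ]
[360.8954434  157.54671075]
[[-9.37371726e-01  3.48329563e-01 -8.73001100e-04]
 [ 3.48330495e-01  9.37370764e-01 -1.38438275e-03]
 [ 3.36104268e-04 -1.60177416e-03 -9.99998661e-01]]
```

>>> drive_tool --plan '[50,-38,0,0,0,-0.18,91.9,100,-76,0,0,0,-0.36,91.9,150,-114,0,0,0,-0.54,91.9,200,-152,0,0,0,-0.72,91.9,252,-190,0,0,0,-0.9,91.9]'

```text
t: 0.72
eef_pos: [0.4509, 0.3493, 0.2143]
tool_rot: [-1.853, -2.537, 0.001]
wrist_force: [-0.2, 1.1, 0.3]
finger_gap: 0.997
```

>>> drive_tool --plan '[0,0,-20,0,0,-0.18,91.9,0,0,-40,0,0,-0.36,91.9,0,0,-50,0,0,-0.533,91.9,0,0,-50,0,0,-0.533,91.9]'

```text
t: 1.23
eef_pos: [0.4489, 0.3503, 0.1632]
tool_rot: [-2.448, -1.968, 0.005]
wrist_force: [0.9, 0.0, -0.3]
finger_gap: 0.997
```

Run:
```python
from h import *
snap('side','s1.png');a=snap('top','t1.png')
s=sense();print(s['t'],s['eef_pos'],s['tool_rot'],s['qpos'])
R=cv2.Rodrigues(s['tool_rot'])[0];print(np.degrees(np.arctan2(R[1,1],R[0,1])))
b=cv2.imread('pics/s1.png')
cv2.imwrite('pics/c2.png',cv2.resize(b[130:360,180:480],None,fx=2.5,fy=2.5,interpolation=cv2.INTER_CUBIC))
```

```text
1.325 [0.44978852 0.35084869 0.16479182] [2.44677511e+00 1.97046976e+00 1.33487848e-05] [ 4.50690037e-01  1.88536090e-01  1.66366233e+00 -2.13962296e-05
  1.28938075e+00  6.65523153e-01]
-12.308690415893036
```

View pics/c2.png

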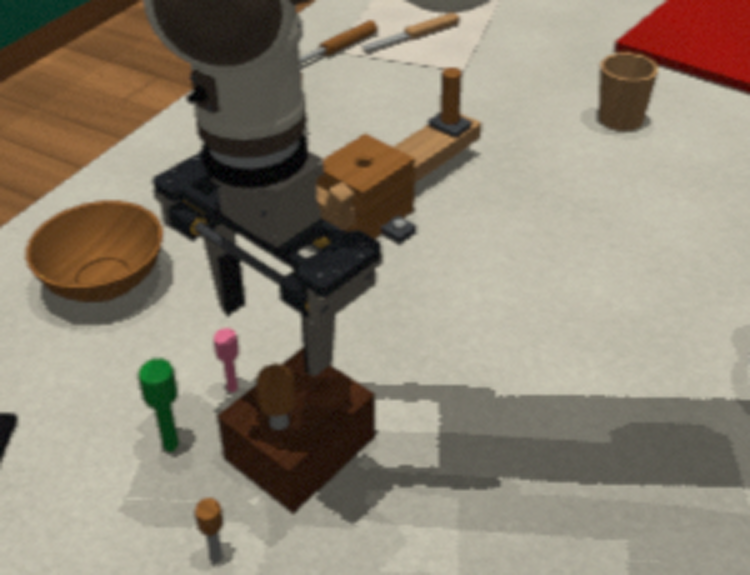

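The gripper straddles the pin's knob at crop (276,377), and the housing's hole at crop (364,162) matches my estimate within about 1 px. Now I'll go down and grip.

>>> drive_tool --plan '[0,-1,-40,0,0,0,91.9,0,-1,-75,0,0,0,91.9,0,-1,-85,0,0,0,91.9,0,-1,-85,0,0,0,60,0,-1,-85,0,0,0,20]'

```text
t: 1.95
eef_pos: [0.4511, 0.3505, 0.0816]
tool_rot: [2.449, 1.967, 0.005]
wrist_force: [1.0, 0.3, 0.8]
finger_gap: 0.804
```

>>> drive_tool --plan '[0,0,0,0,0,0,10,0,0,0,0,0,0,10,0,0,0,0,0,0,10,0,0,0,0,0,0,10]'

```text
t: 2.45
eef_pos: [0.4498, 0.3498, 0.0796]
tool_rot: [2.45, 1.967, 0.0]
wrist_force: [-0.1, -0.5, 0.7]
finger_gap: 0.372
```

>>> drive_tool --plan '[0,0,0,0,0,0,10,0,0,0,0,0,0,10,0,0,40,0,0,0,10,0,0,90,0,0,0,10,0,0,130,0,0,0,10]'

```text
t: 3.08
eef_pos: [0.4496, 0.3498, 0.2111]
tool_rot: [-2.45, -1.966, -0.0]
wrist_force: [0.0, 0.7, -2.0]
finger_gap: 0.339
```

Run:
```python
from h import *
b=snap('side','s2.png');snap('top','t2.png')
print(sense())
cv2.imwrite('pics/c3.png',cv2.resize(b[130:360,180:480],None,fx=2.5,fy=2.5,interpolation=cv2.INTER_CUBIC))
```

```text
{'t': 3.175, 'qpos': array([4.49150914e-01, 1.44660156e-01, 1.61201128e+00, 2.62135342e-04,
       1.37569787e+00, 6.66959901e-01]), 'joint_vel': array([-0.00197963,  0.04939632,  0.08386057, -0.00141301, -0.05241783,
       -0.00051083]), 'joint_torque': array([ 1.31049952e-01, -3.79692864e+01, -3.17213416e+01,  6.17655250e-02,
        5.59379887e-01, -5.25032068e-03]), 'eef_pos': array([0.45226714, 0.35118999, 0.21477729]), 'tool_rot': array([2.44832642, 1.96560876, 0.01419804]), 'wrist_force': array([ 0.10507574, -0.42226478, -1.39904278]), 'moment': array([0.01557553, 0.04434781, 0.02361327]), 'finger_gap': 0.33801032630294076}
```

View pics/c3.png

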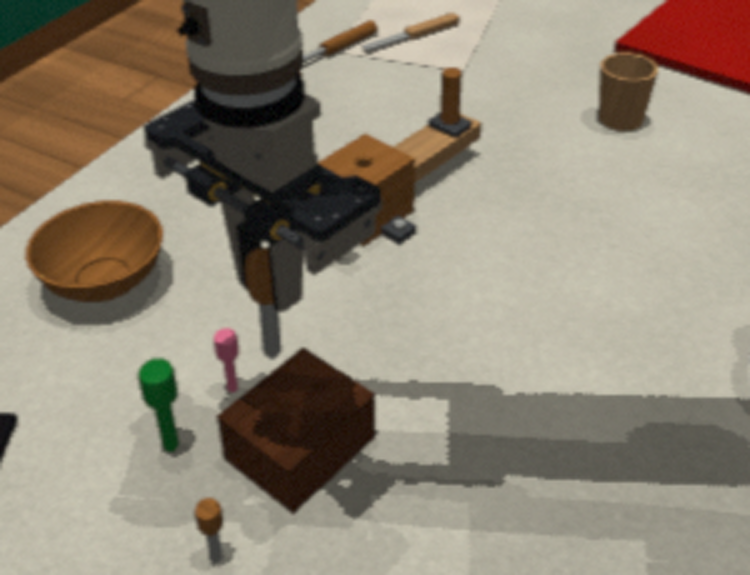

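The pin is held. The shaft runs from about (265,305) to the tip at (271,354) in the crop. I'll check that its tip projects where it should.

Run:
```python
from h import *
for z in(.14,.166,.21):print((proj('side',[.452,.348,z])-[180,130])*2.5)
for z in (.14,):print(unproj('side',180+271/2.5,130+354/2.5,z))
# hole by both views
print(tri((180+364/2.5-.3,130+162/2.5-.3),(342.75,193.9)))
```

```text
[273.8744581  351.28632212]
[271.61156115 328.89066764]
[267.57970918 288.98785023]
[0.45233636 0.35171125 0.14      ]
[ 0.57120717 -0.00255986  0.07697316]
```

>>> drive_tool --plan '[15,-45,0,0,0,0,10,34,-100,0,0,0,0,10,53,-157,0,0,0,0,10,72,-214,0,0,0,0,10,91,-270,0,0,0,0,10]'

```text
t: 3.8
eef_pos: [0.5399, 0.0781, 0.2071]
tool_rot: [-2.448, -1.965, 0.004]
wrist_force: [1.2, 0.1, -1.3]
finger_gap: 0.343
```

>>> drive_tool --plan '[18,-55,0,0,0,0,10,27.5,-81,0,0,0,0,10,27.5,-81,-20,0,0,0,10,27.5,-81,-40,0,0,0,10,27.5,-81,-40,0,0,0,10]'

```text
t: 4.42
eef_pos: [0.5656, -0.0007, 0.1655]
tool_rot: [-2.445, -1.963, 0.007]
wrist_force: [0.9, 0.1, -2.3]
finger_gap: 0.343
```

Run:
```python
from h import *
b=snap('side','s3.png');a=snap('top','t3.png')
s=sense();print(s['t'],s['eef_pos'],s['tool_rot'],s['wrist_force'],s['finger_gap'])
print(proj('side',[.57,-.003,.08]),proj('side',[.57,-.003,.10]),proj('side',[.57,-.003,.17]))
cv2.imwrite('pics/c4.png',cv2.resize(b[110:240,260:400],None,fx=4.5,fy=4.5,interpolation=cv2.INTER_CUBIC))
```

```text
4.525 [ 0.5677136  -0.00095603  0.1687166 ] [-2.44865580e+00 -1.96584295e+00  1.75248880e-03] [ 0.05926676  0.23485221 -2.20691676] 0.34354229419416954
[325.94990078 193.69591056] [325.83401822 188.04912547] [325.40893561 167.33548106]
```

View pics/c4.png

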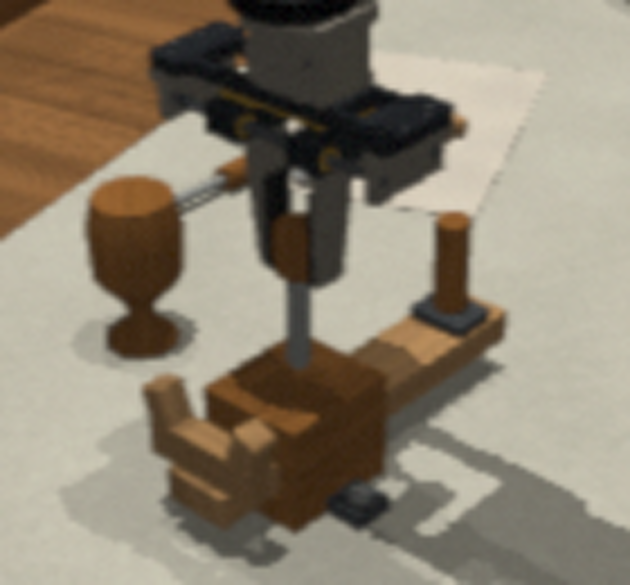

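Run:
```python
import cv2,numpy as np
b=cv2.imread('pics/s3.png')[160:210,300:355];c=cv2.imread('pics/s0.png') if 0 else cv2.imread('pics/s2.png')[160:210,300:355]
o=np.hstack([np.clip(cv2.resize(x,None,fx=7,fy=7,interpolation=cv2.INTER_CUBIC)*1.6,0,255).astype('uint8') for x in(b,c)])
cv2.imwrite('pics/c5.png',o)
```

```text
(no output)
```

View pics/c5.png

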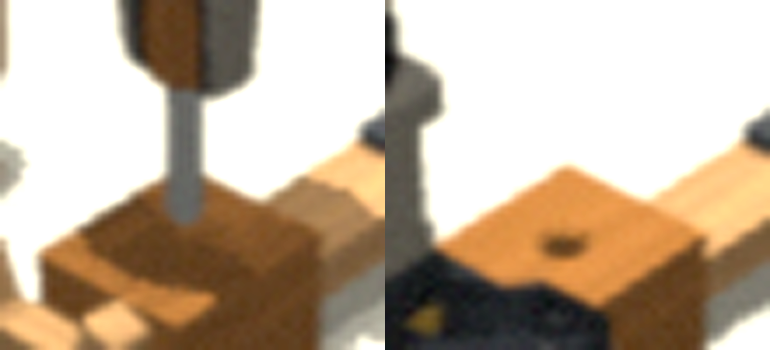

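The tip at (326,192) px sits over the hole, which was at (326,195), within the capture range of the chamfer. I'll lower the pin while watching the force.

>>> drive_tool --plan '[0.5,0,-10,0,0,0,10,0.5,0,-17,0,0,0,10,0.5,0,-20,0,0,0,10,0.5,0,-23,0,0,0,10]'

```text
t: 5.03
eef_pos: [0.5691, -0.0014, 0.1467]
tool_rot: [2.449, 1.966, 0.0]
wrist_force: [-0.1, -1.2, -0.3]
finger_gap: 0.341
```

>>> drive_tool --plan '[0,0,-3,0,0,0,10,0,0,-6,0,0,0,10,0,0,-9,0,0,0,10]'

```text
t: 5.4
eef_pos: [0.5699, -0.0023, 0.1382]
tool_rot: [2.447, 1.964, 0.001]
wrist_force: [2.1, -4.4, 2.5]
finger_gap: 0.342
```

>>> drive_tool --plan '[1,-2,0,0,0,0,10,1,-2,-3,0,0,0,10,1,-2,-6,0,0,0,10,1,-2,-6,0,0,0,10]'

```text
t: 5.9
eef_pos: [0.5698, -0.0031, 0.131]
tool_rot: [-2.45, -1.967, -0.0]
wrist_force: [3.1, -2.9, -4.2]
finger_gap: 0.341
```

>>> drive_tool --plan '[1,-1.5,0,0,0,0,10,1.5,-2,-3,0,0,0,10,1.5,-2,-6,0,0,0,10,1.5,-2,-6,0,0,0,10]'

```text
t: 6.4
eef_pos: [0.5706, -0.0049, 0.1249]
tool_rot: [-2.449, -1.966, 0.001]
wrist_force: [0.3, -0.4, -1.9]
finger_gap: 0.342
```

>>> drive_tool --plan '[0,0,-3,0,0,0,10,0,0,-6,0,0,0,10,0,0,-8,0,0,0,10,0,0,-8,0,0,0,10]'

```text
t: 6.9
eef_pos: [0.5715, -0.0052, 0.1183]
tool_rot: [2.45, 1.966, 0.0]
wrist_force: [-1.7, 0.9, 2.8]
finger_gap: 0.346
```

>>> drive_tool --plan '[0,0,0,0,0,0,70,0,0,0,0,0,0,91.9,0,0,0,0,0,0,91.9,0,0,0,0,0,0,91.9,0,0,0,0,0,0,91.9]'

```text
t: 7.52
eef_pos: [0.5713, -0.0052, 0.1176]
tool_rot: [-2.45, -1.967, -0.0]
wrist_force: [0.5, 0.5, -0.2]
finger_gap: 0.864
```

>>> drive_tool --plan '[0,0,30,0,0,0,91.9,0,0,80,0,0,0,91.9,-12,-52,80,0,0,0,91.9,-24,-104,80,0,0,0,91.9,-36,-156,80,0,0,0,91.9]'

```text
t: 8.15
eef_pos: [0.5349, -0.1626, 0.1979]
tool_rot: [2.449, 1.967, 0.0]
wrist_force: [-0.0, 0.1, -1.1]
finger_gap: 0.998
```

Run:
```python
from h import *
b=snap('side','s4.png');a=snap('top','t4.png')
s=sense();print(s['t'],s['eef_pos'],s['tool_rot'],s['wrist_force'],s['finger_gap'])
A=cv2.resize(b[100:240,260:400],None,fx=3.5,fy=3.5,interpolation=cv2.INTER_CUBIC)
B=np.clip(cv2.resize(a[160:230,300:420],None,fx=2.5*1.0,fy=2.5,interpolation=cv2.INTER_CUBIC)*1.8,0,255).astype('uint8')
o=np.zeros((490,790,3),'uint8');o[:,:490]=A;o[:175,490:]=B;cv2.imwrite('pics/c6.png',o)
```

```text
8.25 [ 0.5342971  -0.16564156  0.19776622] [ 2.45416788e+00  1.95898682e+00 -1.80226525e-03] [ 0.60749899 -0.09974043 -1.06354676] 1.002435758339422
```

View pics/c6.png

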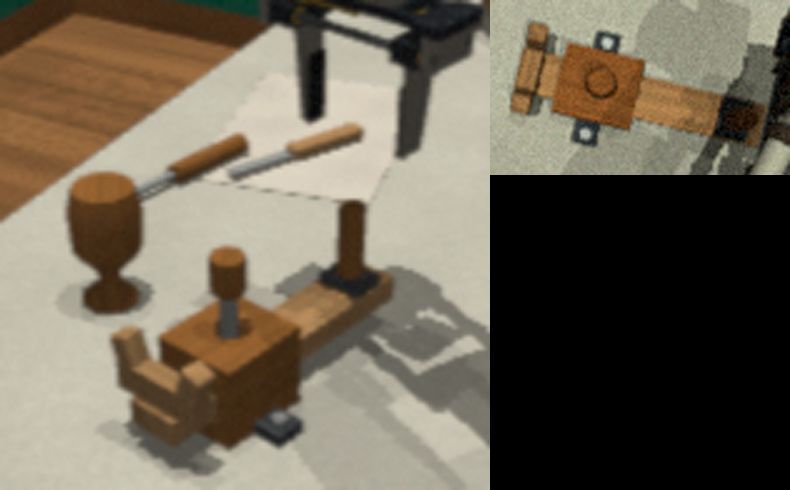

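The pin stands upright in the housing hole (crop knob at (228,270)), and the open gripper is above the handle post (crop (350,205)). Next I'll lower onto the handle and grip.

>>> drive_tool --plan '[0,0,-45,0,0,0,91.9,0,0,-90,0,0,0,91.9,0,0,-107,0,0,0,91.9,0,0,-107,0,0,0,60,0,0,-107,0,0,0,30]'

```text
t: 8.88
eef_pos: [0.5368, -0.1617, 0.0927]
tool_rot: [2.447, 1.965, 0.002]
wrist_force: [0.4, -0.5, -0.2]
finger_gap: 0.802
```

>>> drive_tool --plan '[0,0,0,0,0,0,10,0,0,0,0,0,0,10,0,0,0,0,0,0,10,0,0,0,0,0,0,10,0,0,0,0,0,0,10]'

```text
t: 9.5
eef_pos: [0.5359, -0.1614, 0.0906]
tool_rot: [2.449, 1.965, 0.002]
wrist_force: [1.3, -0.6, -1.7]
finger_gap: 0.275
```

>>> drive_tool --plan '[0,0,0,0,0,0,10,0,0,0,0,0,0,10]'

```text
t: 9.75
eef_pos: [0.5359, -0.1614, 0.0907]
tool_rot: [2.449, 1.966, 0.001]
wrist_force: [5.0, -1.5, -3.0]
finger_gap: 0.276
```

>>> drive_tool --plan '[1.4,2,0,0,0,0,10,1.9,4,0,0,0,0,10,2.3,6,0,0,0,0,10,2.7,8,0,0,0,0,10]'

```text
t: 10.25
eef_pos: [0.5376, -0.1542, 0.0907]
tool_rot: [2.449, 1.966, -0.003]
wrist_force: [-1.1, -5.8, -1.5]
finger_gap: 0.275
```

>>> drive_tool --plan '[0.2,1,0,0,0,0,10,0.4,2,0,0,0,0,10,0.6,3,0,0,0,0,10,0.9,4,0,0,0,0,10]'

```text
t: 10.75
eef_pos: [0.5385, -0.1503, 0.0907]
tool_rot: [2.449, 1.966, -0.003]
wrist_force: [0.1, -4.6, -1.9]
finger_gap: 0.277
```

>>> drive_tool --plan '[0.2,0.8,0,0,0,0,10,0.4,1.6,0,0,0,0,10,0.5,2.4,0,0,0,0,10,0.7,3.2,0,0,0,0,10]'

```text
t: 11.25
eef_pos: [0.5391, -0.1471, 0.0907]
tool_rot: [2.449, 1.966, -0.003]
wrist_force: [-0.1, -5.9, -2.7]
finger_gap: 0.277
```

>>> drive_tool --plan '[0.2,0.8,0,0,0,0,10,0.4,1.6,0,0,0,0,10,0.5,2.4,0,0,0,0,10,0.7,3.2,0,0,0,0,10]'

```text
t: 11.75
eef_pos: [0.5399, -0.1439, 0.0906]
tool_rot: [2.449, 1.966, -0.003]
wrist_force: [-0.2, -5.8, -0.9]
finger_gap: 0.277
```

>>> drive_tool --plan '[0.2,0.8,0,0,0,0,10,0.4,1.6,0,0,0,0,10,0.5,2.4,0,0,0,0,10,0.7,3.2,0,0,0,0,10]'

```text
t: 12.25
eef_pos: [0.5406, -0.1407, 0.0906]
tool_rot: [2.449, 1.966, -0.003]
wrist_force: [0.3, -5.7, -1.0]
finger_gap: 0.276
```

>>> drive_tool --plan '[0.2,0.8,0,0,0,0,10,0.4,1.6,0,0,0,0,10,0.5,2.4,0,0,0,0,10,0.7,3.2,0,0,0,0,10]'

```text
t: 12.75
eef_pos: [0.5413, -0.1374, 0.0906]
tool_rot: [2.449, 1.966, -0.003]
wrist_force: [0.2, -6.6, -1.8]
finger_gap: 0.276
```

>>> drive_tool --plan '[0.2,0.8,0,0,0,0,10,0.4,1.6,0,0,0,0,10,0.5,2.4,0,0,0,0,10,0.7,3.2,0,0,0,0,10]'

```text
t: 13.25
eef_pos: [0.5421, -0.1341, 0.0906]
tool_rot: [2.449, 1.966, -0.003]
wrist_force: [0.3, -5.4, -1.2]
finger_gap: 0.278
```

```bash
cat > kn.py <<'E'
from h import *
import sys
b=get_image('side')[:,:,::-1];cv2.imwrite('pics/%s.png'%sys.argv[1],b);a=cv2.imread('pics/s4.png')
T=a[168:188,316:334]  # knob
r=cv2.matchTemplate(b[155:215,306:344],T,cv2.TM_CCOEFF_NORMED);_,m,_,l=cv2.minMaxLoc(r)
print('knob shift px',l[0]-10,l[1]-13,m,sense()['t'])
E
python3 kn.py s5
```

```text
knob shift px 2 -1 0.9720778465270996 13.3
```

>>> drive_tool --plan '[0.2,0.8,0,0,0,0,10,0.4,1.6,0,0,0,0,10,0.5,2.4,0,0,0,0,10,0.7,3.2,0,0,0,0,10]'

```text
t: 13.8
eef_pos: [0.543, -0.13, 0.0907]
tool_rot: [-2.45, -1.967, 0.0]
wrist_force: [-0.8, -4.0, -0.2]
finger_gap: 0.276
```

```bash
python3 kn.py s6
```

```text
knob shift px 1 -1 0.9671725034713745 13.85
```

>>> drive_tool --plan '[0.2,0.8,0,0,0,0,10,0.4,1.6,0,0,0,0,10,0.5,2.4,0,0,0,0,10,0.7,3.2,0,0,0,0,10]'

```text
t: 14.35
eef_pos: [0.5437, -0.1267, 0.0906]
tool_rot: [-2.45, -1.967, 0.0]
wrist_force: [0.1, -3.5, 1.3]
finger_gap: 0.276
```

```bash
python3 kn.py s7
```

```text
knob shift px 1 12 0.7619062066078186 14.4
```

The knob has dropped 12 px, which is about 40 mm. I'll let go, back off upward and check.

>>> drive_tool --plan '[0,0,0,0,0,0,60,0,0,0,0,0,0,91.9,0,0,0,0,0,0,91.9,0,0,0,0,0,0,91.9,0,0,0,0,0,0,91.9]'

```text
t: 15.02
eef_pos: [0.5438, -0.1267, 0.0906]
tool_rot: [-2.45, -1.967, -0.0]
wrist_force: [0.6, -0.3, 1.0]
finger_gap: 0.801
```

>>> drive_tool --plan '[0,0,0,0,0,0,91.9,0,0,40,0,0,0,91.9,0,0,90,0,0,0,91.9,0,0,120,0,0,0,91.9,0,0,120,0,0,0,91.9]'

```text
t: 15.65
eef_pos: [0.5455, -0.1276, 0.2136]
tool_rot: [2.446, 1.963, 0.004]
wrist_force: [-0.3, -0.2, -0.5]
finger_gap: 1.001
```

```bash
python3 kn.py s8
python3 - <<'E'
from h import *
b=cv2.imread('pics/s8.png');a=snap('top','t8.png')
A=cv2.resize(b[120:240,270:390],None,fx=4,fy=4,interpolation=cv2.INTER_CUBIC)
B=np.clip(cv2.resize(a[160:230,300:400],None,fx=3,fy=3,interpolation=cv2.INTER_CUBIC)*1.8,0,255).astype('uint8')
o=np.zeros((480,780,3),'uint8');o[:,:480]=A;o[:210,480:]=B;cv2.imwrite('pics/c7.png',o)
for z in(.116,.156):print(proj('side',[.5715,-.004,z]))
s=sense();print(s['t'],s['eef_pos'],s['wrist_force'],s['finger_gap'])
E
```

```text
knob shift px 1 12 0.781215250492096 15.7
[325.46473848 183.1407335 ]
[325.21611092 171.30260158]
15.75 [ 0.5433516  -0.12660149  0.2095832 ] [ 0.32452926  0.13964086 -0.82659094] 1.0017422992158918
```

View pics/c7.png

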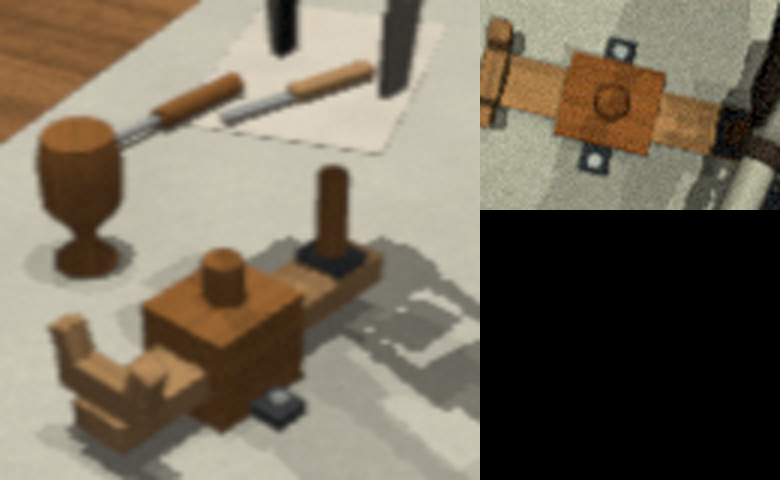

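```bash
python3 -c "
from plant import *
print(finish_job())"
```

```text
the job is handed in; nothing more can be done
None
```

The locking pin is home and the job is handed in at about 15.8 s of the 58 s allowed; `finish_job` gave no verdict.

I took the brown pin from the tool block and stood it in the housing hole, correcting sideways by about 3 to 4 mm from the force readings on the way in. I then gripped the handle and slid the arm about 35 mm inwards in small steps until the pin dropped. After that I let go and raised the gripper clear.

- **Pin position:** in the last images the knob sits flat on the housing with no gap visible. It dropped 12 px, against 11.8 px predicted for 40 mm. The top of the knob matches the home height to within about 2 mm, after allowing for a side-camera offset of about 1.1 px.
- **Uprightness:** the pin looks upright by eye; I did not measure its tilt. I did not press on the knob to test that it was home either.
- **Forces:** the push on the handle stayed at about 4 to 7 N in every reading, with no rise after the drop.
- **Bystanders:** the goblet looked upright in the last view, and my moves never came near the bowl, goblet or beaker. I did not measure whether they had moved.
- **Disagreement:** measured tool positions differed from commanded ones by 1 to 3 mm.

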